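# Bring the bearing-ball dish round to the cup

### The job

Take the shallow metal dish by its arched handle, lift it straight up off its coaster and, above the coaster, give it a quarter turn to the left or right so that its spout points straight at the white cup, whichever side the cup stands on. Then carry it towards the cup until the tip of the spout is over the middle of the cup's mouth, a few centimetres above the rim, and finish there still holding the dish, level and still, ready to tip. Keep the dish level so that the loose steel ball stays in the middle of it all the time, and leave the cup and everything else on the shelf undisturbed.

Things in the scene. Friction and masses are not known exactly. Their poses are not given: they have to be found in the camera images.
- dish_handle (a point): Centre of the top bar of the loose dish's rigid arched handle, where it is gripped: bar 12 mm thick (dish x), 14 mm high, 118 mm long (dish y), 92 mm above the dish's underside, straight above its middle and centre of mass; thin posts at y = +-57 mm join it to the rim, 55 mm free below it above the ball. Dish axes: x out through the spout, z up. 0.18 to 0.31 kg.
- dish_centre (a point): Lowest point, in the middle, of the upper surface of the round aluminium dish, 8 mm above its flat underside; dish axes. Dish 120 mm across, rim 20 mm above the underside. Its middle is a well 56 mm across sloping up at 7 degrees from the centre; outside that it slopes up at 15 degrees to the rim.
- dish_spout (a point): Tip of the dish's only spout, a trough 28 mm wide beyond the rim: 81 mm from the dish's middle along dish +x and 24 mm above its underside; same axes as the handle. At the start the spout points roughly away from the robot.
- ball_center (a point): Centre of the loose steel ball, 22 mm across, 43 g, which rolls freely and lies in the middle of the dish; it rolls out of the well when the dish tilts by more than about 7 degrees or is moved jerkily.
- coaster_top (a point): Centre of the upper face of the fixed round cork coaster, 84 mm across and 12 mm high, on which the dish stands.
- cup_rim (a point): Centre of the mouth of the loose white porcelain cup, upright, 75 mm high, 80 mm across the rim, without a handle, empty, z up. It stands 17 to 22 cm from the coaster, roughly to the left or to the right; the record weight stands on the other side.
- weight_mid (a point): Bystander: chrome record weight, a solid low knob 76 mm across and 50 mm high; point on its axis 25 mm up.
- screwdriver: Bystander: screwdriver with black plastic handle, 190 mm long, lying on the shelf off to the left; origin on its underside, x from handle to tip.
- cartridge_stand: Bystander: grey acrylic stand with three cartridges, 50 x 120 mm and 53 mm high, beyond the dish; origin at the centre of its underside.
- plybox: Bystander: plywood box with a half-open sliding door, 140 x 180 mm and 120 mm high, off to the right; origin at the centre of its underside.
Things that resemble listed ones, but are neither listed nor needed, are in the scene too. Of the things like the part that bears dish_handle, leave any that is purple or turquoise; of the rest the larger one is meant.

How it is judged (in metres and radians):
On the way, in this order (a step that is already met when the one before it is completed fails the run):
1. the dish is lifted clear, straight above its coaster, ball in the middle (height (world z) of dish_centre above 0.055 m and horizontal distance between dish_centre and coaster_top below 0.04 m and horizontal distance between ball_center and dish_centre below 0.015 m), for 0.1 s.
2. above the coaster the level dish has been turned so that its spout points at the cup, ball in the middle (all of step 1 and angle between dish_centre's own z axis and vertical below 0.1 rad and x of cup_rim in the frame of dish_centre above 0.05 m and y of cup_rim in the frame of dish_centre between -0.04 and 0.04 m), for 0.1 s.
At the end, for the whole second after the job is handed in: The dish is held by the fingers alone, still and level within 0.1 rad, spout tip within 25 mm of the cup's axis and 15 to 90 mm above its rim, the coaster behind it within 50 mm of the spout's line; the ball is within 15 mm of the dish's middle, the cup upright (horizontal distance between dish_spout and cup_rim below 0.025 m and z of dish_spout in the frame of cup_rim between 0.015 and 0.09 m and x of coaster_top in the frame of dish_centre below -0.03 m and y of coaster_top in the frame of dish_centre between -0.05 and 0.05 m and angle between each of dish_centre, cup_rim's own z axis and vertical below 0.1 rad and horizontal distance between ball_center and dish_centre below 0.015 m and contact force between dish and the fingers above 1 N and contact force between dish and cup below 0.1 N and linear speed of dish below 0.03 m/s); the arm keeps its last pose, push and grip.
It fails at once if the ball leaves the well in the middle of the dish (horizontal distance between ball_center and dish_centre above 0.028 m).
It fails at once if the dish is tilted by more than 0.2 rad (angle between dish_centre's own z axis and vertical above 0.2 rad).
It fails at once if the cup is shifted by more than 15 mm (distance of cup_rim from where it was at the start of the episode above 0.015 m).
It fails at once if another thing on the shelf is shifted by more than 15 mm (distance of any of weight_mid, screwdriver, cartridge_stand, plybox from where it was at the start of the episode above 0.015 m).
It also fails if it takes over 45 s, if anything falls off the work surface, if the arm or the gripper's body presses on something with over 40 N, if the wrist force passes 120 N, or if a joint passes its speed limit or range.

### The arm

A 6-joint arm with a two-finger parallel gripper is mounted at the origin on the work surface. World frame = base frame: x ahead of the robot, y to its left, z up, the work surface at z = 0. Lengths are in mm, angles in rad, forces in N, time in s.
With the tool pointing down it reaches from about 375 to 750 mm from the base axis. Payload 9 kg.
Tool frame: the origin (TCP) lies on the centre line of the jaws, within the pads' length; the fingertips stand 19 mm ahead of it and the grasp point (between the pads) is the TCP (arm.finger_overhang is the distance from the TCP to the fingertips, in mm); z points along the fingers, y is the line along which they close (so a half turn about z gives the same grasp; the last joint's range is limited). The gripper opens to 85 mm and grips with 20 to 120 N. Pads are 22 mm wide; open, the fingers measure 114 mm over their backs; the gripper's body (76 mm by 85 mm) begins 54 mm behind the grasp point. The pads swing forward as they close: fully open they stand 13 mm farther back than shut.
Start: joints at [1.113, 0.104, 0.097, 1.564, 0, 1.353], TCP at [142.507, 582.861, 250.331] pointing down, gripper open.
Joint ranges: [-2.99, 2.99], [-0.84, 1.86], [-1.1, 1.16], [-1.84, 2.11], [-1.51, 1.56], [-3.14, 3.14]. Speed limits (rad/s): [2.22, 2.22, 2.57, 3.14, 3.14, 3.14].

### API

Orientations are given as a unit quaternion [x, y, z, w].
In Python, from workcell import arm gives the robot as it stands. Calls block until the motion is done:
- arm.movep(position, orientation): joint-space move of the TCP to a pose.
- arm.movel(position, rotation=None, max_speed=150, force_limit=None): straight line of the TCP; rotation=None keeps the orientation; max_speed is the mean speed in mm/s. With force_limit (N) it stops when the force on the tool has changed by that much, and returns True; else False.
- arm.move_j(angles): joint-space move.
- arm.move_gripper(opening, force=None): finger opening in mm; force is the grip in N (None keeps the last); returns when the fingers have stopped.
- arm.dwell(seconds).
- arm.ik(position, orientation): joint angles nearest the present ones, or None.
- arm.read_state(): the state.
- arm.grab_frame(name): name is "scene" or "top" or "wrist"; returns (picture, depth): 384x512x3 uint8, red, green, blue; 384x512 float32, mm along the optical axis (not along the pixel's ray), 0 where there is no reading.
- arm.get_calibration(name): a dict with "fx", "fy", "cx", "cy" (pixels), "dist" ([k1, k2, p1, p2, k3] as OpenCV has them; the pictures are not rectified), "R" (3x3) and "t" (3): a world point X has camera coordinates R X + t. Camera axes: x right, y down, z forward; pixel columns grow to the right and rows downward; lengths in mm; the calibration is good to about 2 mm. A picture is of the moment at which its call begins: read the wrist's pose just before it. get_calibration takes no time and is no camera call; for the wrist camera it gives the pose at the moment of the call.
A pose or a line that the arm cannot do raises arm.Unreachable and nothing moves.
- arm.job_done(): hands the job in; it is judged then, once.
The state is a dict: "time": time; "joints": joint angles; "qd": joint speeds; "joint_torque": joint torques, N m; "position": TCP position; "orientation": TCP orientation; "contact_force": force on the tool from outside, world axes, zero at the start; "wrist_torque": the same for the moment, N m; "opening": finger opening in mm; "grasp_force": force on a finger pad.
Only numpy, scipy, OpenCV 4.12 (cv2) and the standard library are available. Lean on these libraries where they do the work, as an engineer would, in place of code of your own. Each camera call takes 0.05 s, during which the arm holds its last target. There are 200 camera calls.

## Working session

There is one attempt and no reset: what is moved stays moved. The work goes in short steps, each a Python script; the robot and the scene stay as the last script left them, time stands still between calls to the robot, and variables do not carry over. Pictures are saved under pics/ and viewed, at most 10 in all, crops included, and the job is handed in when it is done.

```bash
mkdir -p pics
cat > h.py <<'E'
from workcell import arm
import numpy as np, cv2
def snap(n,f):
    c=arm.get_calibration(n); p,d=arm.grab_frame(n)
    cv2.imwrite(f'pics/{f}.png',p[:,:,::-1]); np.savez(f'pics/{f}.npz',p=p,d=d,**{k:np.array(v) for k,v in c.items()})
def world(f,uv,win=1,z=None):
    m=np.load(f'pics/{f}.npz'); K=np.array([[m['fx'],0,m['cx']],[0,m['fy'],m['cy']],[0,0,1]])
    out=[]
    for u,v in uv:
        x,y=cv2.undistortPoints(np.array([[[u,v]]],float),K,m['dist'])[0,0]
        r=m['R'].T@np.array([x,y,1]); o=-m['R'].T@m['t']
        if z is None:
            w=m['d'][int(v)-win:int(v)+win+1,int(u)-win:int(u)+win+1]; s=np.median(w[w>0])
        else: s=(z-o[2])/r[2]
        out.append(o+s*r)
    return np.array(out)
E
python3 - <<'E'
from h import *
for n in('scene','top'):
    snap(n,n+'0')
a=[cv2.imread(f'pics/{n}0.png') for n in('scene','top')]
for n,i in zip('ab',a): cv2.imwrite(f'pics/{n}.png',cv2.resize(i,(800,600),interpolation=cv2.INTER_CUBIC))
s=arm.read_state();print(s['position'],s['orientation'],s['time'])
E
```

```text
[142.38087482 582.58158128 249.59596511] [ 1.19609015e-01  9.92820891e-01 -5.69419513e-04 -1.93395334e-04] 0.1
```

View pics/a.png

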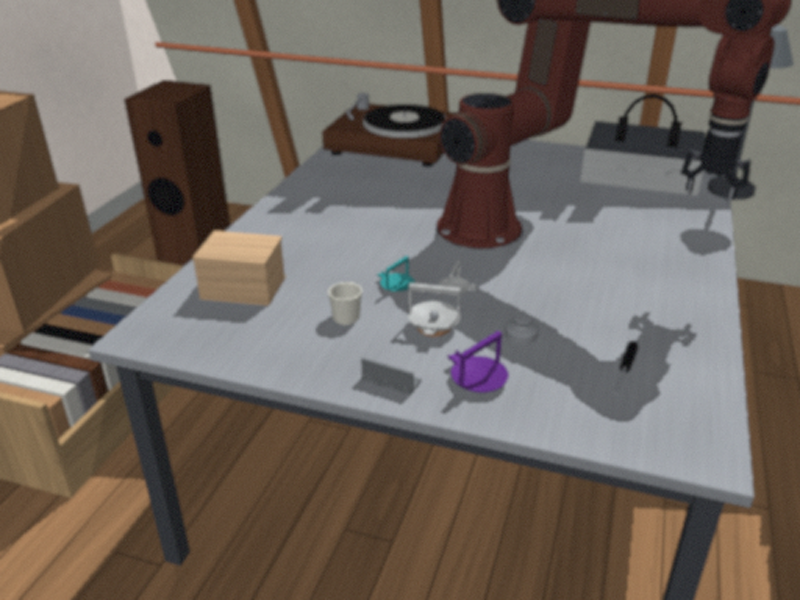

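View pics/b.png

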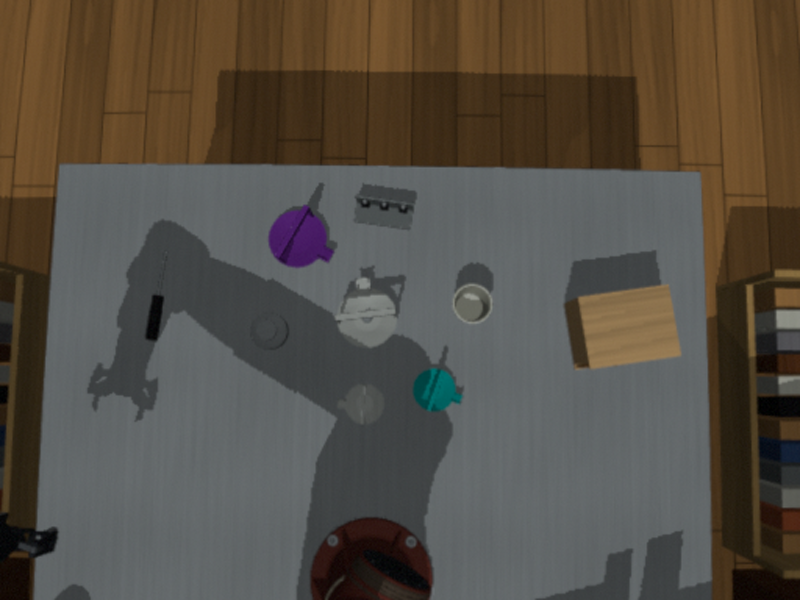

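The dish to use is the grey one at (368,317) in the enlarged top view. Its spout points up (away from the robot) at (363,283), and its handle runs from (336,318) to (399,313). The cup is on the right at (472,304), and the weight is on the left at (269,331). A small grey lookalike sits at (362,404).

Run:
```python
from h import *
np.set_printoptions(precision=1,suppress=True)
k=.64
T=lambda l,z:print(world('top0',[(a*k,b*k) for a,b in l],z=z))
T([(336,318.5),(400,313),(368,315.7)],104); T([(363,283)],36); T([(368,318)],30);T([(472,304)],75);T([(269,331)],50);T([(362,404)],10)
print(world('top0',[(368*k,316*k),(472*k,304*k)]))
print(arm.read_state()['joints'])
# view pose
from scipy.spatial.transform import Rotation as R
for yaw in (0,90,-90,180):
    q=(R.from_euler('z',yaw,degrees=True)*R.from_quat([0,1,0,0])).as_quat()
    print(yaw,arm.ik([500,0,300],q), arm.ik([500,-60,160],q))
C=arm.get_calibration('wrist');Tm=R.from_quat(arm.read_state()['orientation']).as_matrix()
o=-C['R'].T@C['t'];print('cam in tool',Tm.T@(o-arm.read_state()['position']),'axis in tool',Tm.T@C['R'].T, C['fx'])
```

```text
[[520.3  72.1 104. ]
 [532.9 -51.8 104. ]
 [526.7  10.2 104. ]]
[[599.6  24.9  36. ]]
[[528.4  13.5  30. ]]
[[ 555.6 -194.4   75. ]]
[[497.4 211.9  50. ]]
[[353.1  23.3  10. ]]
[[ 525.7    9.9  109. ]
 [ 563.1 -201.8    4.6]]
[ 1.1  0.1  0.1  1.6 -0.   1.4]
0 [-0.3 -0.2 -0.1  1.7  0.  -0.3] [-0.4 -0.2 -0.4  1.4  0.  -0.4]
90 [-0.3 -0.2 -0.1  1.7  0.  -1.8] [-0.4 -0.2 -0.4  1.4  0.  -2. ]
-90 [-0.3 -0.2 -0.1  1.7  0.   1.3] [-0.4 -0.2 -0.4  1.4  0.   1.2]
180 [-0.3 -0.2 -0.1  1.7  0.   2.9] [-0.4 -0.2 -0.4  1.4  0.   2.8]
cam in tool [  68.    -0.2 -122.8] axis in tool [[-0.  -1.  -0.3]
 [ 1.  -0.  -0. ]
 [ 0.  -0.3  1. ]] 282.1001887108801
```

```bash
cat >> h.py <<'E'
from scipy.spatial.transform import Rotation as R
def Q(yaw): return (R.from_euler('z',yaw,degrees=True)*R.from_quat([0,1,0,0])).as_quat()
E
python3 - <<'E'
from h import *
print(arm.ik([527,10,260],Q(95.8)))
arm.movep([527,10,260],Q(95.8)); arm.dwell(.2)
s=arm.read_state();print(s['time'],s['position'],s['joints'],s['contact_force'],s['opening'])
snap('wrist','w1')
cv2.imwrite('pics/c.png',cv2.resize(cv2.imread('pics/w1.png'),(800,600),interpolation=cv2.INTER_CUBIC))
E
```

```text
[-0.22945032 -0.11602439 -0.10445381  1.5823669   0.         -1.90147574]
3.0417 [527.01139886  10.32041596 260.00147459] [-2.28855679e-01 -1.15992252e-01 -1.04421280e-01  1.58235631e+00
  3.80363243e-05 -1.90131541e+00] [-0.47298388 -0.05037818 -0.03330892] 85.41030538004271
```

View pics/c.png

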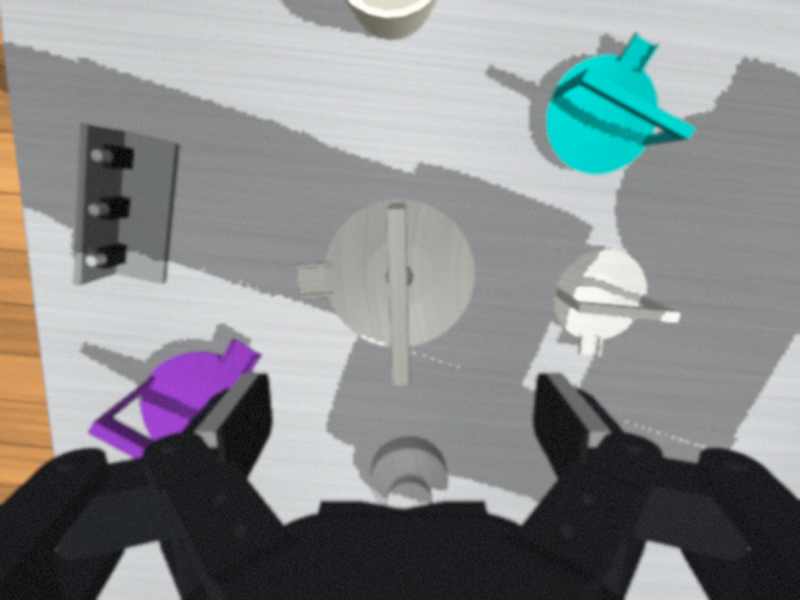

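The wrist view shows the bar running from (397.5,205) to (401,385), nearly parallel to the pads. The spout is at (298,279), and the cup is cut off at the top near (390,5). Next I'll get positions from these pixels.

Run:
```python
from h import *
np.set_printoptions(precision=1,suppress=True)
k=.64
W=lambda l,z:world('w1',[(a*k,b*k) for a,b in l],z=z)
b=W([(398,205),(400.5,385)],111);print(b,b.mean(0),np.linalg.norm(b[0]-b[1]),np.degrees(np.arctan2(*(b[1]-b[0])[:2])))
print(W([(298,279)],36),W([(400,275)],20))
print(world('w1',[(398*k,y*k) for y in(230,300,360)]))
# dish circle rim z=32: extreme left/right/bottom/top
r=W([(328,275),(474,275),(400,347),(400,200)],32);print(r,r.mean(0))
```

```text
[[534.7 -43.5 111. ]
 [521.3  74.4 111. ]] [528.   15.5 111. ] 118.67875788763267 -6.490430857196503
[[609.3  26.4  36. ]] [[527.7  18.1  20. ]]
[[533.2 -28.5 110. ]
 [528.8  15.8 109.8]
 [524.8  56.9 110.2]]
[[586.1  21.5  32. ]
 [468.2   9.5  32. ]
 [521.7  77.6  32. ]
 [533.9 -43.4  32. ]] [527.4  16.3  32. ]
```

Run:
```python
from h import *
q=Q(96.5)
print(arm.ik([528,15.6,104],q),arm.ik([528,15.6,200],Q(8)))
arm.movel([528,15.6,160],q,max_speed=80)
arm.move_gripper(40)
print(arm.movel([528,15.6,104],q,max_speed=60,force_limit=6))
arm.move_gripper(18)
arm.move_gripper(0,force=25); s=arm.read_state();print(s['opening'],s['grasp_force'],s['contact_force'])
arm.move_gripper(0,force=70)
s=arm.read_state();print(s['time'],s['position'],s['opening'],s['grasp_force'],s['contact_force'],s['wrist_torque'])
snap('wrist','w2')
cv2.imwrite('pics/d.png',cv2.resize(cv2.imread('pics/w2.png'),(800,600),interpolation=cv2.INTER_CUBIC))
```

```text
[-0.21834125 -0.08966003 -0.36346761  1.29698875  0.         -1.90258398] [-0.21834125 -0.11961009 -0.21654361  1.47386281  0.         -0.35796759]
False
11.360015958918812 27.460133135318756 [ 1.0759057   0.53563831 -0.53098334]
6.8583 [528.17943337  15.60433271 104.16757624] 10.816090399468623 68.44432711601257 [1.77975748 0.55305386 0.44345383] [ 0.11245211 -0.20386308 -0.01157189]
```

View pics/d.png

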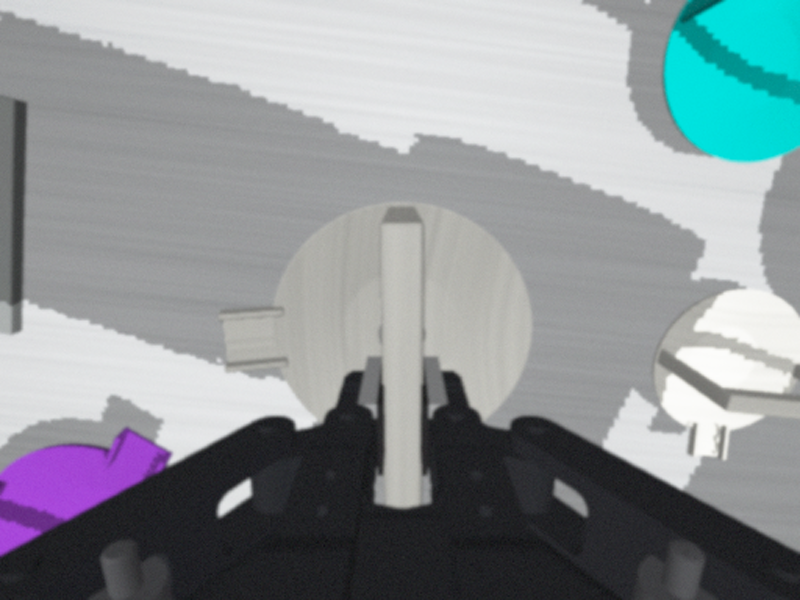

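The bar sits squarely between the pads (columns 383–422) and the ball is hidden under it in the middle. Now the lift.

Run:
```python
from h import *
arm.movel([528,15.6,204],Q(96.5),max_speed=45); arm.dwell(.4)
s=arm.read_state();print(s['time'],s['position'],s['opening'],s['grasp_force'],s['contact_force'],s['wrist_torque'])
snap('wrist','w3'); snap('top','top3');snap('scene','scene3')
w=cv2.resize(cv2.imread('pics/w3.png'),(480,360)); t=cv2.resize(cv2.imread('pics/scene3.png')[150:290,180:400],None,fx=3,fy=3)[:360,:]
w=np.hstack([cv2.resize(w,(400,300)),cv2.resize(t,(400,300))])
t=cv2.imread('pics/top3.png')[150:250,190:340]; t=cv2.resize(t,(450,300),interpolation=cv2.INTER_CUBIC)
cv2.imwrite('pics/e.png',np.vstack([w,np.hstack([t,np.zeros((300,350,3),np.uint8)])]))
```

```text
9.6833 [527.99434534  15.60464411 203.99928201] 11.280162201375486 68.15748453140259 [ 0.62892497  0.79595906 -2.88003798] [ 0.00577252  0.03645927 -0.05729914]
```

View pics/e.png

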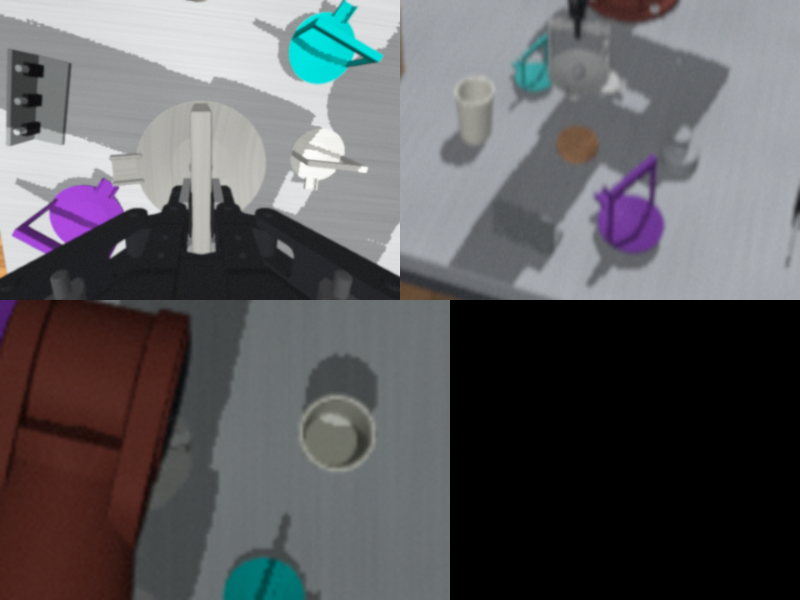

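The dish is up and level with the ball in the middle, and the cork coaster is clear beneath it. Next is the turn, starting with a small timed step.

Run:
```python
from h import *
t=arm.read_state()['time']
for a in (92,85):
    arm.movel([528,15.6,204],Q(a)); s=arm.read_state(); print(a,s['time']-t,s['position'],s['opening']); t=s['time']
for a in np.linspace(85,7.7,6)[1:]:
    arm.movel([528,15.6,204],Q(a)); s=arm.read_state(); print(a,s['time']-t); t=s['time']
arm.dwell(.4); s=arm.read_state();print(s['time'],s['position'],s['joints'],s['opening'],s['contact_force'],s['wrist_torque'])
snap('wrist','w4')
cv2.imwrite('pics/f.png',cv2.resize(cv2.imread('pics/w4.png'),(800,600),interpolation=cv2.INTER_CUBIC))
```

```text
92 0.25 [527.96130519  15.60927924 203.97545841] 10.993629942207976
85 0.27500000000000036 [527.99233949  15.5781782  204.00141464] 10.884607165303875
69.54 0.4167000000000005
54.08 0.4167000000000005
38.620000000000005 0.41659999999999897
23.160000000000004 0.4167000000000005
7.7 0.4167000000000005
12.8417 [527.99839438  15.59770166 204.00156132] [-2.18351607e-01 -1.19731028e-01 -2.09410915e-01  1.48113086e+00
  9.53447831e-06 -3.53625097e-01] 10.305207178661686 [-0.05120057  0.28106056 -3.54019454] [-0.06197201  0.00648872 -0.06480098]
```

View pics/f.png

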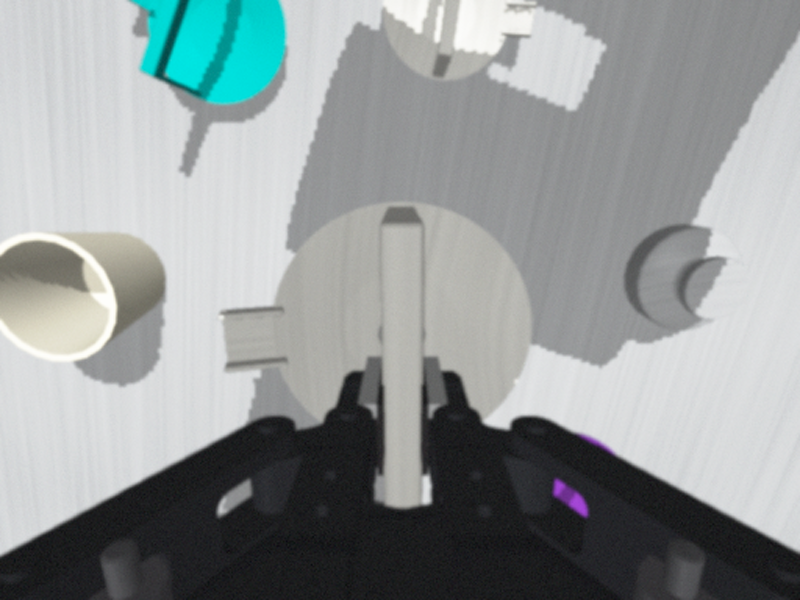

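The spout (tip at about (221,341)) points at the cup. The cup's outer rim passes through (45,235), (92,261), (116,308), (105,344), (67,360) and (25,345). I'll fit a circle to these at z=75.

Run:
```python
from h import *
from scipy.optimize import least_squares
np.set_printoptions(precision=1,suppress=True)
k=.64
P=world('w4',[(a*k,b*k) for a,b in[(45,235),(92,261),(116,308),(105,344),(67,360),(25,345)]],z=75)[:,:2]
f=least_squares(lambda p:np.linalg.norm(P-p[:2],axis=1)-40,[556,-192]);print(f.x,f.fun)
print(world('w4',[(108*k,330*k),(60*k,357*k)],win=1))
print(world('top3',[(302.5,194.2)],z=75))
sp=world('w4',[(220.5*k,341*k)],z=204-92+24);print(sp,world('w4',[(226*k,341*k)]))
d=sp[0,:2]-[528,15.6];print(np.linalg.norm(d),np.degrees(np.arctan2(d[1],d[0])))
```

```text
[ 555.2 -193.3] [-1.8 -2.3 -0.2  0.4 -0.6 -3.4]
[[ 570.8 -159.6   74. ]
 [ 592.7 -190.1   74.4]]
[[ 556.8 -195.7   75. ]]
[[542.1 -67.2 136. ]] [[541.2 -64.2 137.2]]
83.97742986698019 -80.3471716871662
```

Run:
```python
from h import *
np.set_printoptions(precision=1,suppress=True)
q=Q(7.5)
arm.movel([544.9,-113.7,204],q,max_speed=35)
arm.movel([544.9,-113.7,192],q,max_speed=20); arm.dwell(.4)
s=arm.read_state();print(s['time'],s['position'],s['opening'],s['grasp_force'],s['contact_force'])
snap('wrist','w5'); snap('scene','scene5')
cv2.imwrite('pics/g.png',cv2.resize(cv2.imread('pics/w5.png'),(800,600),interpolation=cv2.INTER_CUBIC))
cv2.imwrite('pics/h.png',cv2.resize(cv2.imread('pics/scene5.png')[140:260,170:330],(800,600),interpolation=cv2.INTER_CUBIC))
```

```text
17.9167 [ 544.9 -113.7  192.1] 10.583951244726403 68.17111730575562 [ 0.5 -0.2 -3.3]
```

View pics/g.png

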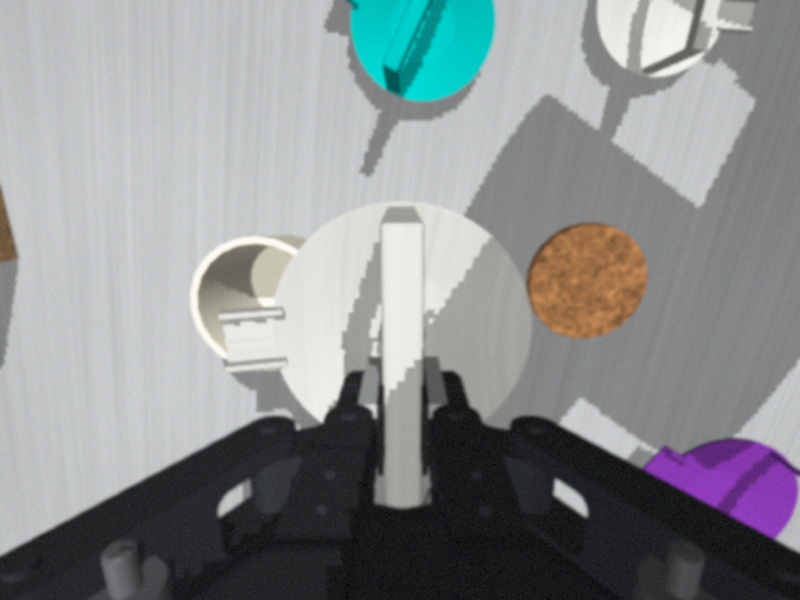

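View pics/h.png

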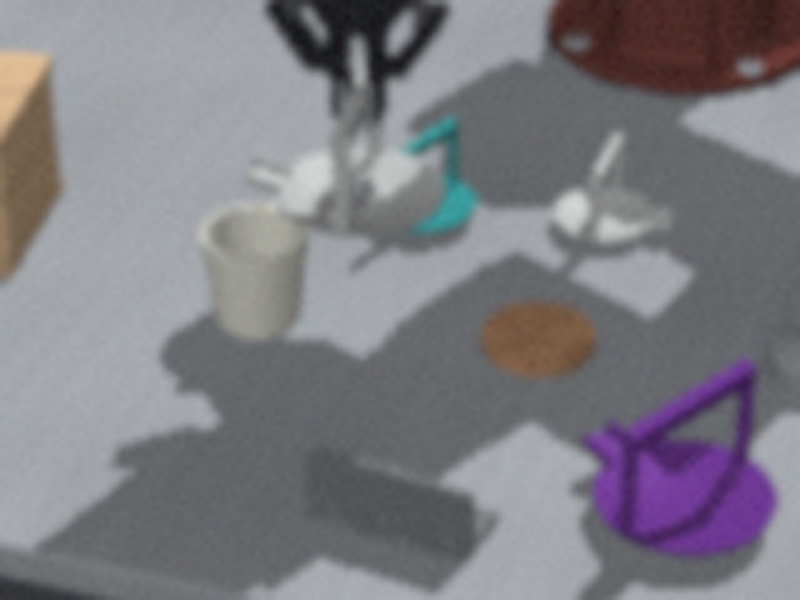

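The wrist view shows the spout tip at (220,341) above the cup. The cup's outer rim passes through (191,295), (250,237), (210,350) and (207,257). The coaster is behind on the spout's line, and the cup is upright. I'll check the remaining offset.

Run:
```python
from h import *
from scipy.optimize import least_squares
np.set_printoptions(precision=1,suppress=True)
k=.64
P=world('w5',[(a*k,b*k) for a,b in[(191,295),(250,237),(210,350),(207,257),(196,325),(285,245)]],z=75)[:,:2]
f=least_squares(lambda p:np.linalg.norm(P-p[:2],axis=1)-40,[556,-192]);print(f.x,f.fun)
f=least_squares(lambda p:np.linalg.norm(P-p[:2],axis=1)-p[2],[556,-192,40]);print(f.x)
print('spout',world('w5',[(220.5*k,341*k)],z=192-92+24),world('w5',[(228*k,341*k)]))
print('coaster',world('w5',[(588*k,280*k)],z=12))
```

```text
[ 556.9 -193.1] [-0.3  0.6  0.7  0.2 -0.5 -0.4]
[ 557.  -192.9   40.2]
spout [[ 558.7 -196.6  124. ]] [[ 557.5 -192.6  125.6]]
coaster [[526.7  15.8  12. ]]
```

```bash
python3 -c "
from h import *
print(arm.job_done())"
```

```text
the job is handed in; nothing more can be done
None
```

The job is handed in: the dish is held level and still, with the spout tip about 4 mm from the cup's axis and about 49 mm above its rim. The ball was last seen in the middle after the lift (the handle hid it in the later views), and no pass or fail result came back.

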